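# Shake-check a sample tin in the materials studio

### The job

Pick up the green sample tin that stands on the grey felt mat, and while it is off the table rock it lengthwise, each end down twice in turn by about 20 degrees, feeling for weight or a rattle. If it is empty, set it down upright in the orange returns tray; if a brass knob is still inside, set it back upright on the grey mat. Put it down without dropping it, let go, and leave the twin tin on the marble tile alone.

Things in the scene. Friction and masses are not known exactly. Their poses are not given: they have to be found in the camera images.
- tin_1: one of two twin tins: green, brass-coloured lid fixed shut, 96 mm long (x), 54 wide (y), 60 tall; origin at the centre of the underside, z up. Empty weight about 130 g (110 to 150). One tin, either one, still holds a loose 250 g brass knob that rolls when it is tipped. The tin on the grey mat is the one to check; the other stands on a 4 mm white marble tile further back
- tin_2: one of two twin tins: green, brass-coloured lid fixed shut, 96 mm long (x), 54 wide (y), 60 tall; origin at the centre of the underside, z up. Same as tin_1 in every way: either may be the one on the mat, and either may be the one that holds the knob
- mat: grey felt mat fixed flat on the table, 160 mm (x) by 130 mm (y), 4 mm thick; origin at the centre of its underside, on the table top. The tin to check starts within about 15 mm of its centre
- tray: orange open returns tray fixed on the table, 180 mm (x) by 150 mm (y) outside, walls 5 mm thick and 22 mm tall from the table, floor 5 mm thick; origin at the centre of its underside, on the table top
Things that resemble listed ones, but are neither listed nor needed, are in the scene too. Leave any pink look-alike of the tin_1 alone. Of the things that look like the tray, the smaller one is meant.

How it is judged (in metres and radians):
On the way, in this order (a step that is already met when the one before it is completed fails the run):
1. the tin from the mat, off the table, is tipped at least 10 degrees with its +x end up (((height (world z) of tin_1 above 0.05 m and angle between tin_1's own x axis and vertical below 1.396 rad and horizontal distance between tin_2 and mat above 0.11 m) or (height (world z) of tin_2 above 0.05 m and angle between tin_2's own x axis and vertical below 1.396 rad and horizontal distance between tin_1 and mat above 0.11 m))), for 0.05 s.
2. then, still off the table, at least 10 degrees with its +x end down (((height (world z) of tin_1 above 0.05 m and angle between tin_1's own x axis and vertical above 1.745 rad and horizontal distance between tin_2 and mat above 0.11 m) or (height (world z) of tin_2 above 0.05 m and angle between tin_2's own x axis and vertical above 1.745 rad and horizontal distance between tin_1 and mat above 0.11 m))), for 0.05 s.
3. then again at least 10 degrees with its +x end up (((height (world z) of tin_1 above 0.05 m and angle between tin_1's own x axis and vertical below 1.396 rad and horizontal distance between tin_2 and mat above 0.11 m) or (height (world z) of tin_2 above 0.05 m and angle between tin_2's own x axis and vertical below 1.396 rad and horizontal distance between tin_1 and mat above 0.11 m))), for 0.05 s.
At the end, for the whole second after the job is handed in: An empty checked tin rests upright (7 deg), flat on the tray floor within 60 mm of the tray's centre, pressing it with under 2.3 N; one with the knob rests so on the mat, within 60 mm of its centre, pressing over 2.3 N. The twin tin is within 20 mm of its start (((horizontal distance between tin_1 and tray below 0.06 m and z of tin_1 in the frame of tray below 0.011 m and (angle between tin_1's own z axis and vertical below 0.12 rad and linear speed of tin_1 below 0.03 m/s) and (horizontal distance between tin_2 and mat above 0.11 m and distance of tin_2 from where it was at the start of the episode below 0.02 m) and contact force between tin_1 and tray between 0.5 and 2.3 N) or (horizontal distance between tin_2 and tray below 0.06 m and z of tin_2 in the frame of tray below 0.011 m and (angle between tin_2's own z axis and vertical below 0.12 rad and linear speed of tin_2 below 0.03 m/s) and (horizontal distance between tin_1 and mat above 0.11 m and distance of tin_1 from where it was at the start of the episode below 0.02 m) and contact force between tin_2 and tray between 0.5 and 2.3 N) or (horizontal distance between tin_1 and mat below 0.06 m and z of tin_1 in the frame of mat below 0.01 m and (angle between tin_1's own z axis and vertical below 0.12 rad and linear speed of tin_1 below 0.03 m/s) and (horizontal distance between tin_2 and mat above 0.11 m and distance of tin_2 from where it was at the start of the episode below 0.02 m) and contact force between tin_1 and mat above 2.3 N) or (horizontal distance between tin_2 and mat below 0.06 m and z of tin_2 in the frame of mat below 0.01 m and (angle between tin_2's own z axis and vertical below 0.12 rad and linear speed of tin_2 below 0.03 m/s) and (horizontal distance between tin_1 and mat above 0.11 m and distance of tin_1 from where it was at the start of the episode below 0.02 m) and contact force between tin_2 and mat above 2.3 N))); the robot touches nothing.
It fails at once if both tins displaced: the twin on the tile was disturbed (distance of each of tin_1, tin_2 from where it was at the start of the episode above 0.03 m).
It fails at once if a tin dropped or flung (over 0.7 m/s out of the fingers) ((linear speed of tin_1 above 0.7 m/s and contact force between the fingers and tin_1 below 0.05 N) or (linear speed of tin_2 above 0.7 m/s and contact force between the fingers and tin_2 below 0.05 N)).
It also fails if it takes over 66 s, if anything falls off the work surface, if the arm or the gripper's body presses on something with over 40 N, if the wrist force passes 120 N, or if a joint passes its speed limit or range.

### The arm

A 7-joint arm with a two-finger parallel gripper is mounted at the origin on the work surface. World frame = base frame: x ahead of the robot, y to its left, z up, the work surface at z = 0. Lengths are in mm, angles in rad, forces in N, time in s.
With the tool pointing down it reaches from about 400 to 850 mm from the base axis. Payload 4.5 kg.
Tool frame: the origin (TCP) lies on the centre line of the jaws, within the pads' length; the fingertips stand 8 mm ahead of it and the grasp point (between the pads) lies 11 mm behind it; z points along the fingers, y is the line along which they close (so a half turn about z gives the same grasp; the last joint's range is limited). The gripper opens to 88 mm and grips with 3 to 60 N. Pads are 18 mm wide; open, the fingers measure 123 mm over their backs; the gripper's body (75 mm by 187 mm) begins 45 mm behind the grasp point.
Start: joints at [-1.182, 0.689, -0.195, 1.565, 0.157, 0.902, -0.215], TCP at [217.109, 586.105, 224.843] pointing down, gripper open.
Joint ranges: [-3.01, 3.01], [-0.46, 2.08], [-1.47, 1.51], [0.13, 2.56], [-1, 4.14], [0.04, 2.09], [-2.66, 2.66]. Speed limits (rad/s): [2.57, 2.57, 3.14, 3.14, 3.14, 3.14, 3.14].

### API

Orientations are given as a 3x3 rotation matrix whose columns are the frame's x, y, z axes.
In Python, from plant import * gives the robot as it stands.
- The arm moves only by the tool carry_out, never from a script. Its arguments are lists of equal length, an entry for each row: "grip": the finger opening in cm, from 0 to 8.81; "dp": the shift along the tool's x, y, z in cm, a list of three; "rotation": the turn, a rotation vector about the tool's x, y, z in rad, a list of three. A call has 1 to 12 rows; each row is the pose to reach, as a shift and turn from the pose commanded when the call began, along the tool's axes at that moment; what a row does not reach only later rows make up. A row lasts 1/12 s, in which the tool goes at most 41.7 mm and 7.16 degrees, less where a joint would pass 70% of its speed; a pose out of reach is approached as far as the arm can. A call with a gripper value outside its range is refused whole. The fingers move at their own pace and stop on an object; "newtons" is the grip in N (left out, the last holds). Time passes only in rows, so rows that repeat a pose let the fingers close. It gives the time, the measured TCP pose, the force, the opening and the grip force at its end, in the units of the state.
- read_state(): the state, without advancing time (a new reading comes with each control period).
- camera(name): name is "scene" or "top" or "wrist"; returns the picture (480x640x3 uint8, red, green, blue); there is no depth.
- camera_model(name): a dict with "fovy" (degrees; the focal length in pixels is half the picture's height over the tangent of half this angle, whatever the lens; pixels are square), "cx", "cy" (the principal point, pixels), "rvec" (rotation vector, rad) and "tvec" (3), from world to camera coordinates, as OpenCV has them. Camera axes: x right, y down, z forward; pixel columns grow to the right and rows downward; lengths in mm; the calibration is good to about 2 mm. A picture is of the moment at which its call begins: read the wrist's pose just before it. camera_model takes no time and is no camera call; for the wrist camera it gives the pose at the moment of the call.
- job_done(): hands the job in; it is judged then, once.
The state is a dict: "t": time; "joints": joint angles; "joint_vel": joint speeds; "joint_torque": joint torques, N m; "ee_pos": TCP position; "tool_rot": TCP orientation; "wrist_force": force on the tool from outside, world axes, zero at the start; "torque": the same for the moment, N m; "opening": opening from 0.0 (shut) to 1.0 (fully open); "grasp_force": force on a finger pad.
Only numpy, scipy, OpenCV 4.12 (cv2) and the standard library are available. Lean on these libraries where they do the work, as an engineer would, in place of code of your own. Each camera call takes 0.05 s, during which the arm holds its last target. There are 200 camera calls.

## Working session

There is one attempt and no reset: what is moved stays moved. The work goes in short steps, Python scripts to look and compute and a tool call to move; the robot and the scene stay as the last step left them, time stands still between calls to the robot, and variables do not carry over. Pictures are saved under pics/ and viewed, at most 10 in all, crops included, and the job is handed in when it is done.

Besides the shell and the picture viewer there is one more tool, called after "Emit:" by a JSON object that holds its "method" and its "body", one argument or row to a line. carry_out: Moves the arm, as the interface text tells. Its arguments: {"type":"object","properties":{"grip":{"type":"array"},"dp":{"type":"array"},"rotation":{"type":"array"},"newtons":{"type":"number"}},"required":["grip","dp","rotation"]}

```bash
mkdir -p pics; ls
python3 - <<'E'
from plant import *
import cv2,numpy as np
for n in("top","scene"):
    im=camera(n); cv2.imwrite(f"pics/{n}0.png",im[:,:,::-1]); print(n,camera_model(n))
s=read_state(); print(s)
E
```

```text
pics
top {'fovy': 55.51418437766052, 'cx': 321.6635082422345, 'cy': 231.19863997017973, 'rvec': array([ 2.12241936, -2.13744644,  0.1082308 ]), 'tvec': array([ 45.47716941, 451.00825585, 810.78595454])}
scene {'fovy': 42.06770112437672, 'cx': 311.8601175839153, 'cy': 241.95704065834832, 'rvec': array([ 1.25461511,  2.51328262, -0.70789094]), 'tvec': array([ 252.47283026, -293.57547001, 1581.75608377])}
{'t': 0.1, 'joints': array([-1.1822032 ,  0.68990275, -0.19452066,  1.56617   ,  0.15733102,
        0.90251268, -0.21510175]), 'joint_vel': array([ 0.00018199, -0.00252759, -0.00062246, -0.00316818,  0.00021697,
        0.00023625, -0.00077668]), 'joint_torque': array([-1.57082606e-03, -5.28503716e+01, -1.27087064e+00, -1.53840047e+01,
       -5.24936768e-02,  1.90402876e-03,  4.38675443e-05]), 'ee_pos': array([216.97807368, 585.53368242, 224.10729364]), 'tool_rot': array([[-9.37748152e-01,  3.47315741e-01, -4.22966780e-04],
       [ 3.47315971e-01,  9.37746894e-01, -1.54213225e-03],
       [-1.38971020e-04, -1.59303478e-03, -9.99998721e-01]]), 'wrist_force': array([ 0.47934709, -0.33678106,  0.14743023]), 'torque': array([-0.05482871,  0.0063236 , -0.02062185]), 'grasp_force': 0.0, 'opening': 1.0005936794005021}
```

View pics/top0.png

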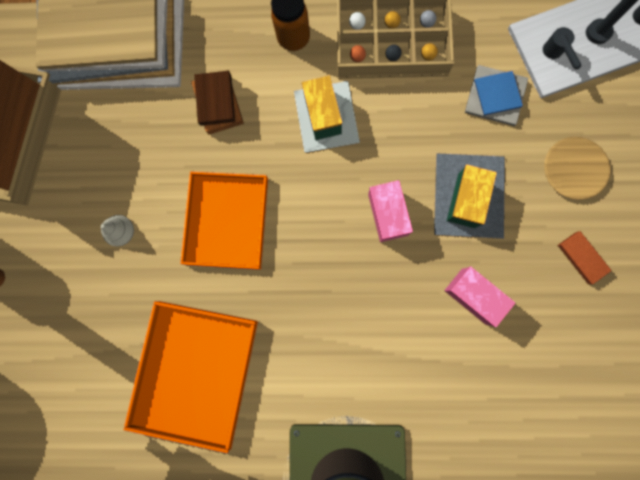

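View pics/scene0.png

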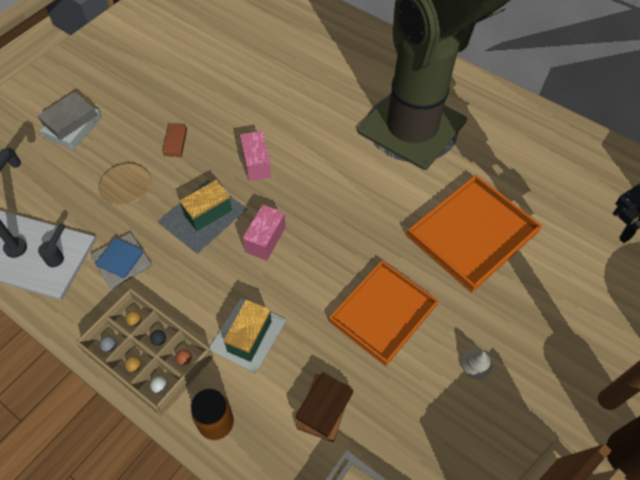

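The two green tins with brass lids are at top-view pixels (473,195), on the grey mat, and (322,106), on the white tile. The pink look-alikes are at (390,210) and (480,296), so the tin to check is the one at (473,195). The orange trays are at (226,220) and (192,375). The smaller one, (226,220), is the one meant. Next I measure and confirm in a crop.

```bash
cat > h.py <<'E'
from plant import *
import cv2,numpy as np
def ray(n,px,z,m=None):
    m=m or camera_model(n); f=240/np.tan(np.radians(m["fovy"]/2))
    px=np.atleast_2d(np.array(px,float))
    d=np.c_[(px[:,0]-m["cx"])/f,(px[:,1]-m["cy"])/f,np.ones(len(px))]
    R=cv2.Rodrigues(m["rvec"])[0]; c=-R.T@m["tvec"]; d=d@R
    return (c+d*((z-c[2])/d[:,2])[:,None])[:,:2]
def blob(im,lo,hi,near):
    hsv=cv2.cvtColor(im,cv2.COLOR_RGB2HSV); k=cv2.inRange(hsv,lo,hi)
    k=cv2.morphologyEx(k,cv2.MORPH_OPEN,np.ones((3,3)))
    cs=[c for c in cv2.findContours(k,cv2.RETR_EXTERNAL,cv2.CHAIN_APPROX_NONE)[0] if cv2.contourArea(c)>300]
    return min(cs,key=lambda c:np.hypot(*(c[:,0].mean(0)-near)))
def rect(n,c,z,m=None):
    w=ray(n,c[:,0],z,m); return cv2.minAreaRect(w.astype(np.float32))
E
python3 - <<'E'
from h import *
im=cv2.imread("pics/top0.png")[:,:,::-1].copy()
hsv=cv2.cvtColor(im,cv2.COLOR_RGB2HSV)
for p in [(473,195),(465,190),(322,106),(226,220),(445,170),(100+440,260),(226,175)]: print(p,hsv[p[1],p[0]])
B=((20,165,110),(32,255,255))
for nm,near in(("mat tin",(473,195)),("twin",(322,106))):
    c=blob(im,*B,near); print(nm,rect("top",c,64),cv2.contourArea(c))
c=blob(im,(5,200,120),(14,255,255),(226,220)); print("tray",rect("top",c,22), rect("top",c,0)[0])
c=blob(im,(95,25,40),(125,110,130),(470,215)); print("mat",rect("top",c,4))
o=cv2.resize(im[60:280,160:530],None,fx=2.1,fy=2.1,interpolation=cv2.INTER_CUBIC); cv2.imwrite("pics/crop1.png",o[:,:,::-1])
E
```

```text
(473, 195) [ 21 192 228]
(465, 190) [ 20 195 217]
(322, 106) [ 20 195 217]
(226, 220) [ 15 255 239]
(445, 170) [106  25 114]
(540, 260) [ 20 114 186]
(226, 175) [ 13 255 184]
mat tin ((510.6914367675781, -230.43789672851562), (55.873714447021484, 97.19406127929688), 73.92340850830078) 1599.5
twin ((687.62744140625, 40.322296142578125), (97.6886215209961, 52.52339553833008), 13.342527389526367) 1315.0
tray ((477.48907470703125, 227.2024688720703), (151.5445098876953, 179.66465759277344), 86.17522430419922) (481.255126953125, 232.86709594726562)
mat ((818.28515625, -440.2633972167969), (80.99813079833984, 37.49942398071289), 4.479127407073975)
```

View pics/crop1.png

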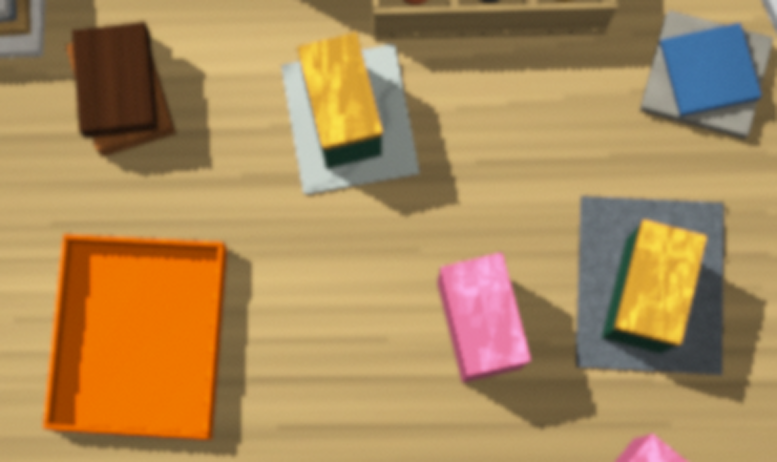

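The crop shows the green tin with its brass lid on the grey mat at crop (660,283), the twin on the white tile at (342,95), and the smaller orange tray at (137,335). The measured sizes fit: tin 97x56 mm, tray 180x152 mm. I set out towards the mat, keeping high.

Emit:
{"method": "carry_out", "body": {
  "grip": [8.8,8.8,8.8,8.8,8.8,8.8,8.8,8.8,8.8,8.8,8.8,8.8],
  "dp": [
    [-3,-2.4,0],
    [-6,-4.8,0],
    [-9,-7.2,0],
    [-12,-9.6,0],
    [-15,-12,0],
    [-18,-14.4,0],
    [-21,-16.8,0],
    [-24,-19.2,0],
    [-27,-21.6,0],
    [-30,-24,0],
    [-33,-26.4,0],
    [-35,-28,0]
  ],
  "rotation": [
    [0,0,0],
    [0,0,0],
    [0,0,0],
    [0,0,0],
    [0,0,0],
    [0,0,0],
    [0,0,-0.07],
    [0,0,-0.07],
    [0,0,-0.07],
    [0,0,-0.07],
    [0,0,-0.07],
    [0,0,-0.07]
  ]
}}

```text
t: 1.1
ee_pos: [449.5, 197.6, 224.5]
tool_rot: [[-0.959, 0.285, -0.0], [0.285, 0.959, -0.002], [-0.001, -0.002, -1.0]]
wrist_force: [-0.4, 0.0, -0.7]
opening: 0.997
grasp_force: 0.0
```

```bash
cat >> h.py <<'E'
def go(x,y,z):
    s=read_state(); d=(np.array([x,y,z])-s["ee_pos"])@s["tool_rot"]/10
    print("t",s["t"],"pos",s["ee_pos"].round(1),"dp cm",d.round(2),"yaw y-axis",np.degrees(np.arctan2(s["tool_rot"][1,1],s["tool_rot"][0,1])).round(2),"F",s["wrist_force"].round(2),"T",s["torque"].round(3),"open",s["opening"],"gf",s["grasp_force"])
E
python3 - <<'E'
from h import *
go(510.7,-230.4,200)
c=np.array([(583,197),(723,203),(722,373),(577,365)])/2.1+(160,60)
w=ray("top",c,4); print("mat",w.mean(0),w)
E
```

```text
t 1.1 pos [449.5 197.6 224.5] dp cm [-18.05 -39.28   2.55] yaw y-axis 73.45 F [-0.4   0.03 -0.67] T [ 0.014 -0.041  0.031] open 0.9970291225047743 gf 0.0
mat [ 522.46793148 -240.4027483 ] [[ 604.80828989 -182.35923429]
 [ 596.95900932 -309.35244182]
 [ 439.82023542 -299.09993658]
 [ 448.28419129 -170.79938051]]
```

Emit:
{"method": "carry_out", "body": {
  "grip": [8.8,8.8,8.8,8.8,8.8,8.8,8.8,8.8,8.8,8.8,8.8,8.8],
  "dp": [
    [-1.6,-3.5,0.2],
    [-3.2,-7,0.4],
    [-4.8,-10.5,0.7],
    [-6.4,-14,1],
    [-8,-17.5,1.3],
    [-9.6,-21,1.6],
    [-11.2,-24.5,1.9],
    [-12.8,-28,2.2],
    [-14.4,-31.5,2.5],
    [-16,-35,2.5],
    [-17.5,-38,2.5],
    [-18,-39.3,2.5]
  ],
  "rotation": [
    [0,0,0],
    [0,0,0],
    [0,0,0],
    [0,0,0],
    [0,0,0],
    [0,0,0],
    [0,0,0],
    [0,0,0],
    [0,0,0],
    [0,0,0],
    [0,0,0],
    [0,0,0]
  ]
}}

```text
t: 2.1
ee_pos: [510.0, -232.1, 199.2]
tool_rot: [[-0.958, 0.288, -0.0], [0.288, 0.958, -0.003], [-0.001, -0.003, -1.0]]
wrist_force: [0.4, -0.3, -0.4]
opening: 0.996
grasp_force: 0.0
```

Run:
```python
from h import *
m=camera_model("wrist"); im=camera("wrist"); cv2.imwrite("pics/w1.png",im[:,:,::-1])
c=blob(im,(20,165,110),(32,255,255),(320,240)); print(rect("wrist",c,64,m),c[:,0].mean(0))
go(510.7,-230.4,33)
```

```text
Traceback (most recent call last):
  File "h.py", line 13, in blob
    return min(cs,key=lambda c:np.hypot(*(c[:,0].mean(0)-near)))
ValueError: min() iterable argument is empty
```

View pics/w1.png

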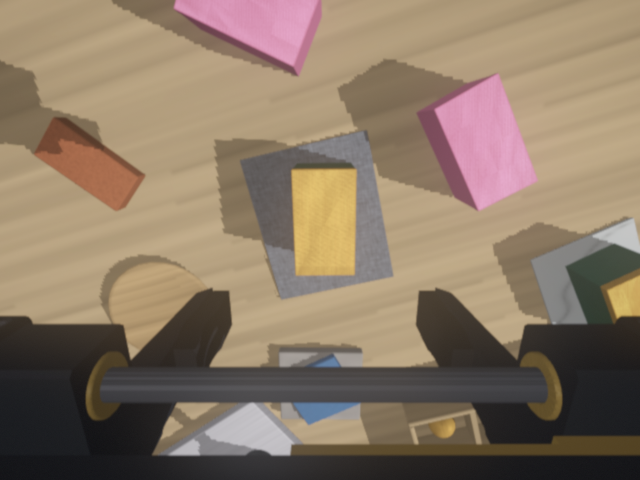

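The wrist view shows the brass lid at about (292..357, 168..276), aligned with the jaws. The saturation is lower here, so I widen the mask.

Run:
```python
from h import *
m=camera_model("wrist"); im=cv2.imread("pics/w1.png")[:,:,::-1].copy()
print(cv2.cvtColor(im,cv2.COLOR_RGB2HSV)[[220,300,40],[324,450,100]])
c=blob(im,(17,125,130),(32,255,255),(324,220)); r=rect("wrist",c,64,m); print(r)
go(*r[0],33)
```

```text
[[ 20 134 212]
 [ 17  74  72]
 [ 18  74 185]]
((509.062744140625, -232.91526794433594), (53.51982116699219, 95.3094253540039), 73.70826721191406)
t 2.15 pos [ 509.7 -233.   199.1] dp cm [ 0.08  0.05 16.61] yaw y-axis 73.19 F [ 0.63 -2.42  0.15] T [-0.176 -0.031  0.013] open 1.001840155704058 gf 0.0
```

Emit:
{"method": "carry_out", "body": {
  "grip": [8.8,8.8,8.8,8.8,8.8,8.8,8.8,8.8,8.8,8.8],
  "dp": [
    [0.1,0,2],
    [0.1,0,4],
    [0.1,0,6.5],
    [0.1,0,9],
    [0.1,0,11.5],
    [0.1,0,13.5],
    [0.1,0,15],
    [0.1,0,16],
    [0.1,0,16.5],
    [0.1,0,16.5]
  ],
  "rotation": [
    [0,0,0],
    [0,0,0],
    [0,0,0],
    [0,0,0],
    [0,0,0],
    [0,0,0],
    [0,0,0],
    [0,0,0],
    [0,0,0],
    [0,0,0]
  ]
}}

```text
t: 2.98
ee_pos: [509.1, -224.2, 34.1]
tool_rot: [[-0.96, 0.28, -0.001], [0.28, 0.96, 0.001], [0.002, 0.001, -1.0]]
wrist_force: [-0.0, 0.1, 0.6]
opening: 0.995
grasp_force: 0.0
```

Emit:
{"method": "carry_out", "body": {
  "grip": [5,5,5,5,5,5,5,5],
  "dp": [
    [0,0,0],
    [0,0,0],
    [0,0,0],
    [0,0,0],
    [0,0,0],
    [0,0,0],
    [0,0,0],
    [0,0,0]
  ],
  "rotation": [
    [0,0,0],
    [0,0,0],
    [0,0,0],
    [0,0,0],
    [0,0,0],
    [0,0,0],
    [0,0,0],
    [0,0,0]
  ],
  "newtons": 35
}}

```text
t: 3.65
ee_pos: [509.6, -226.1, 35.3]
tool_rot: [[-0.96, 0.281, 0.001], [0.281, 0.96, -0.001], [-0.001, -0.001, -1.0]]
wrist_force: [-0.6, -1.2, 5.3]
opening: 0.61
grasp_force: 35.0
```

Run:
```python
from h import *
go(509,-233,33)
```

```text
t 3.65 pos [ 509.6 -226.1   35.3] dp cm [-0.14 -0.68  0.23] yaw y-axis 73.65 F [-0.6  -1.15  5.3 ] T [-0.25   0.213  0.021] open 0.6103626046288269 gf 34.99991834163666
```

Grip is firm, with the opening at 53.7 mm. Lifting.

Emit:
{"method": "carry_out", "body": {
  "grip": [5,5,5,5,5,5,5,5,5,5,5,5],
  "dp": [
    [0,0,-0.5],
    [0,0,-1.5],
    [0,0,-3],
    [0,0,-5],
    [0,0,-7],
    [0,0,-9],
    [0,0,-11],
    [0,0,-13],
    [0,0,-14.5],
    [0,0,-15],
    [0,0,-15],
    [0,0,-15]
  ],
  "rotation": [
    [0,0,0],
    [0,0,0],
    [0,0,0],
    [0,0,0],
    [0,0,0],
    [0,0,0],
    [0,0,0],
    [0,0,0],
    [0,0,0],
    [0,0,0],
    [0,0,0],
    [0,0,0]
  ]
}}

```text
t: 4.65
ee_pos: [509.0, -225.2, 184.5]
tool_rot: [[-0.96, 0.281, -0.001], [0.281, 0.96, 0.0], [0.001, 0.0, -1.0]]
wrist_force: [0.2, -0.1, -1.0]
opening: 0.609
grasp_force: 35.0
```

```bash
cat >> h.py <<'E'
def mean(n=6):
    S=[]
    for _ in range(n): camera("top"); S.append(read_state())
    F=np.array([s["wrist_force"] for s in S]); T=np.array([s["torque"]@s["tool_rot"] for s in S])
    print("F",F.mean(0).round(2),"sd",F.std(0).round(2),"T tool",T.mean(0).round(3),"sd",T.std(0).round(3))
E
python3 - <<'E'
from h import *
mean(8); go(509,-233,33)
im=camera("scene"); cv2.imwrite("pics/s2.png",im[:,:,::-1])
E
```

```text
F [ 0.27 -0.18 -1.26] sd [0.52 0.41 0.57] T tool [0.012 0.018 0.002] sd [0.033 0.027 0.031]
t 5.05 pos [ 509.2 -225.4  184.3] dp cm [-0.21 -0.74 15.13] yaw y-axis 73.69 F [ 0.86 -0.33 -0.97] T [-0.018  0.004 -0.012] open 0.6082626281407081 gf 34.99978959560394
```

View pics/s2.png

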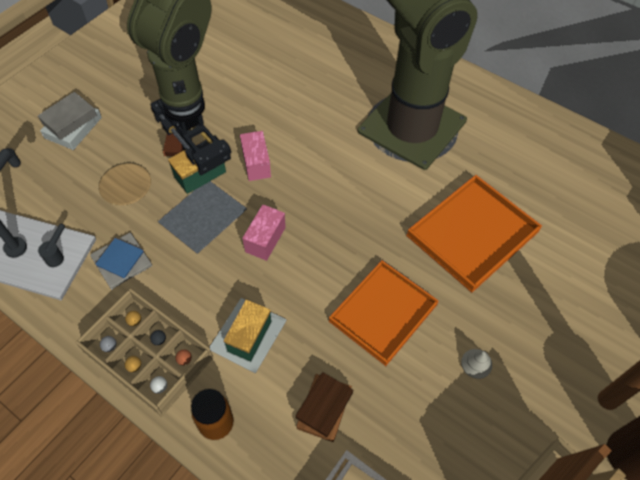

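The scene view shows the tin held at (197,175) above the empty mat, with the twin at (248,330) untouched. The weight is about 1.3 N, so it looks empty. Rocking now, measuring at each end.

Emit:
{"method": "carry_out", "body": {
  "grip": [5,5,5,5,5,5,5,5,5],
  "dp": [
    [0,0,0],
    [0,0,0],
    [0,0,0],
    [0,0,0],
    [0,0,0],
    [0,0,0],
    [0,0,0],
    [0,0,0],
    [0,0,0]
  ],
  "rotation": [
    [0,0.06,0],
    [0,0.12,0],
    [0,0.18,0],
    [0,0.24,0],
    [0,0.3,0],
    [0,0.35,0],
    [0,0.35,0],
    [0,0.35,0],
    [0,0.35,0]
  ]
}}

```text
t: 5.85
ee_pos: [509.1, -225.4, 184.7]
tool_rot: [[-0.902, 0.281, -0.329], [0.264, 0.96, 0.096], [0.342, 0.0, -0.94]]
wrist_force: [-0.5, 0.4, -0.7]
opening: 0.607
grasp_force: 35.0
```

Run:
```python
from h import *
mean(6)
```

```text
F [ 0.3  -0.23 -1.12] sd [0.34 0.24 0.27] T tool [-0.016 -0.393  0.025] sd [0.034 0.017 0.009]
```

Emit:
{"method": "carry_out", "body": {
  "grip": [5,5,5,5,5,5,5,5,5,5,5,5],
  "dp": [
    [0,0,0],
    [0,0,0],
    [0,0,0],
    [0,0,0],
    [0,0,0],
    [0,0,0],
    [0,0,0],
    [0,0,0],
    [0,0,0],
    [0,0,0],
    [0,0,0],
    [0,0,0]
  ],
  "rotation": [
    [0,-0.07,0],
    [0,-0.14,0],
    [0,-0.21,0],
    [0,-0.28,0],
    [0,-0.35,0],
    [0,-0.42,0],
    [0,-0.49,0],
    [0,-0.56,0],
    [0,-0.63,0],
    [0,-0.7,0],
    [0,-0.7,0],
    [0,-0.7,0]
  ]
}}

```text
t: 7.15
ee_pos: [508.4, -225.2, 184.7]
tool_rot: [[-0.903, 0.281, 0.326], [0.263, 0.96, -0.096], [-0.34, -0.001, -0.94]]
wrist_force: [-0.6, 0.5, -1.4]
opening: 0.606
grasp_force: 35.0
```

Run:
```python
from h import *
mean(6)
```

```text
F [ 0.48 -0.05 -1.41] sd [0.42 0.35 0.46] T tool [0.006 0.41  0.009] sd [0.037 0.013 0.027]
```

Emit:
{"method": "carry_out", "body": {
  "grip": [5,5,5,5,5,5,5,5,5,5,5,5],
  "dp": [
    [0,0,0],
    [0,0,0],
    [0,0,0],
    [0,0,0],
    [0,0,0],
    [0,0,0],
    [0,0,0],
    [0,0,0],
    [0,0,0],
    [0,0,0],
    [0,0,0],
    [0,0,0]
  ],
  "rotation": [
    [0,0.07,0],
    [0,0.14,0],
    [0,0.21,0],
    [0,0.28,0],
    [0,0.35,0],
    [0,0.42,0],
    [0,0.49,0],
    [0,0.56,0],
    [0,0.63,0],
    [0,0.7,0],
    [0,0.7,0],
    [0,0.7,0]
  ]
}}

```text
t: 8.45
ee_pos: [510.1, -225.5, 183.8]
tool_rot: [[-0.902, 0.281, -0.328], [0.264, 0.96, 0.097], [0.342, 0.001, -0.94]]
wrist_force: [-0.0, 0.0, -1.5]
opening: 0.612
grasp_force: 35.0
```

Run:
```python
from h import *
mean(6)
```

```text
F [-0.32 -0.3  -1.15] sd [0.33 0.44 0.62] T tool [ 0.008 -0.394 -0.024] sd [0.037 0.009 0.039]
```

Emit:
{"method": "carry_out", "body": {
  "grip": [5,5,5,5,5,5,5,5,5,5,5,5],
  "dp": [
    [0,0,0],
    [0,0,0],
    [0,0,0],
    [0,0,0],
    [0,0,0],
    [0,0,0],
    [0,0,0],
    [0,0,0],
    [0,0,0],
    [0,0,0],
    [0,0,0],
    [0,0,0]
  ],
  "rotation": [
    [0,-0.07,0],
    [0,-0.14,0],
    [0,-0.21,0],
    [0,-0.28,0],
    [0,-0.35,0],
    [0,-0.42,0],
    [0,-0.49,0],
    [0,-0.56,0],
    [0,-0.63,0],
    [0,-0.7,0],
    [0,-0.7,0],
    [0,-0.7,0]
  ]
}}

```text
t: 9.75
ee_pos: [508.2, -225.2, 184.9]
tool_rot: [[-0.903, 0.281, 0.326], [0.263, 0.96, -0.097], [-0.34, -0.001, -0.94]]
wrist_force: [0.1, 0.7, -1.6]
opening: 0.608
grasp_force: 35.0
```

Run:
```python
from h import *
mean(6); go(509,-225,184)
im=camera("scene"); cv2.imwrite("pics/s3.png",cv2.resize(im[60:300,60:380],None,fx=2,fy=2)[:,:,::-1])
```

```text
F [ 0.15 -0.14 -1.07] sd [0.42 0.4  0.56] T tool [ 0.018  0.41  -0.012] sd [0.023 0.016 0.035]
t 10.05 pos [ 510.4 -225.7  185. ] dp cm [0.18 0.03 0.04] yaw y-axis 73.68 F [-0.3  -0.33 -1.86] T [ 0.138  0.386 -0.036] open 0.610410746616133 gf 34.99965861439705
```

View pics/s3.png

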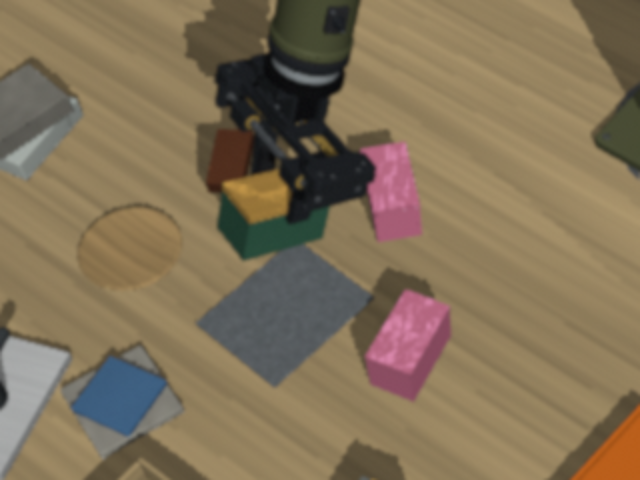

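The tilted tin is gripped firmly. The weight stayed at 1.1–1.4 N at both ends, with equal and opposite torques and no shift between repeats, so the tin is empty (a knob would make it about 3.7 N). It goes to the orange tray.

Emit:
{"method": "carry_out", "body": {
  "grip": [5,5,5,5,5,5,5,5],
  "dp": [
    [0,0,0],
    [0,0,0],
    [0,0,0],
    [0,0,0],
    [0,0,0],
    [0,0,0],
    [0,0,0],
    [0,0,0]
  ],
  "rotation": [
    [0,0.06,0],
    [0,0.12,0],
    [0,0.18,0],
    [0,0.24,0],
    [0,0.3,0],
    [0,0.35,0],
    [0,0.35,0],
    [0,0.35,0]
  ]
}}

```text
t: 10.77
ee_pos: [509.9, -225.7, 184.4]
tool_rot: [[-0.96, 0.281, 0.001], [0.281, 0.96, 0.0], [-0.001, 0.001, -1.0]]
wrist_force: [-0.0, -0.1, -1.5]
opening: 0.613
grasp_force: 35.0
```

Run:
```python
from h import *
mean(4); go(477.5,227.2,160)
```

```text
F [ 0.25 -0.15 -1.08] sd [0.38 0.14 0.25] T tool [-0.02   0.035 -0.011] sd [0.019 0.018 0.034]
t 10.9667 pos [ 508.5 -225.3  184.8] dp cm [15.68 42.56  2.47] yaw y-axis 73.69 F [ 0.05 -0.32 -0.94] T [ 0.056  0.032 -0.   ] open 0.6096954927978566 gf 34.99976545572281
```

Emit:
{"method": "carry_out", "body": {
  "grip": [5,5,5,5,5,5,5,5,5,5],
  "dp": [
    [0.5,1,0],
    [1.2,3,0],
    [2,5.4,0],
    [2.9,7.8,0],
    [3.8,10.2,0],
    [4.7,12.6,0],
    [5.6,15,0],
    [6.5,17.4,0],
    [7.3,19.8,0],
    [8.1,22.2,0]
  ],
  "rotation": [
    [0,0,0],
    [0,0,0],
    [0,0,0],
    [0,0,0],
    [0,0,0],
    [0,0,0],
    [0,0,0],
    [0,0,0],
    [0,0,0],
    [0,0,0]
  ]
}}

```text
t: 11.8
ee_pos: [493.0, 12.4, 185.1]
tool_rot: [[-0.96, 0.28, 0.0], [0.28, 0.96, 0.0], [-0.0, 0.0, -1.0]]
wrist_force: [0.5, 0.1, -0.8]
opening: 0.606
grasp_force: 35.0
```

Emit:
{"method": "carry_out", "body": {
  "grip": [5,5,5,5,5,5,5,5,5,5,5,5],
  "dp": [
    [0.9,2.4,0],
    [1.8,4.8,0.2],
    [2.7,7.2,0.5],
    [3.6,9.6,0.8],
    [4.5,12,1.1],
    [5.4,14.4,1.4],
    [6.3,16.8,1.8],
    [6.9,18.6,2.2],
    [7.3,19.8,2.5],
    [7.6,20.4,2.5],
    [7.6,20.4,2.5],
    [7.6,20.4,2.5]
  ],
  "rotation": [
    [0,0,0],
    [0,0,0],
    [0,0,0],
    [0,0,0],
    [0,0,0],
    [0,0,0],
    [0,0,0],
    [0,0,0],
    [0,0,0],
    [0,0,0],
    [0,0,0],
    [0,0,0]
  ]
}}

```text
t: 12.8
ee_pos: [478.3, 226.4, 159.9]
tool_rot: [[-0.96, 0.281, -0.0], [0.281, 0.96, -0.001], [-0.0, -0.001, -1.0]]
wrist_force: [0.3, 0.9, -1.3]
opening: 0.611
grasp_force: 35.0
```

Run:
```python
from h import *
mean(3); go(477.5,227.2,40)
```

```text
F [-0.28 -0.14 -0.84] sd [0.37 0.09 0.38] T tool [ 0.014 -0.013 -0.005] sd [0.016 0.032 0.031]
t 12.95 pos [478.8 225.6 159.9] dp cm [ 0.17  0.13 11.99] yaw y-axis 73.55 F [-0.45 -0.13 -1.24] T [-0.02  -0.056 -0.038] open 0.6086335135079123 gf 34.99978691339493
```

Emit:
{"method": "carry_out", "body": {
  "grip": [5,5,5,5,5,5,5,5,5,5,5],
  "dp": [
    [0,0,1],
    [0,0,2.5],
    [0,0,4.2],
    [0,0,6],
    [0,0,7.8],
    [0,0,9.2],
    [0,0,10.3],
    [0,0,11.1],
    [0,0,11.6],
    [0,0,11.7],
    [0,0,11.7]
  ],
  "rotation": [
    [0,0,0],
    [0,0,0],
    [0,0,0],
    [0,0,0],
    [0,0,0],
    [0,0,0],
    [0,0,0],
    [0,0,0],
    [0,0,0],
    [0,0,0],
    [0,0,0]
  ]
}}

```text
t: 13.87
ee_pos: [478.5, 227.5, 42.8]
tool_rot: [[-0.96, 0.281, 0.0], [0.281, 0.96, 0.0], [-0.0, 0.0, -1.0]]
wrist_force: [-0.3, 0.2, -1.2]
opening: 0.61
grasp_force: 35.0
```

Emit:
{"method": "carry_out", "body": {
  "grip": [5,5,5,5,5],
  "dp": [
    [0,0,0.2],
    [0,0,0.4],
    [0,0,0.5],
    [0,0,0.6],
    [0,0,0.6]
  ],
  "rotation": [
    [0,0,0],
    [0,0,0],
    [0,0,0],
    [0,0,0],
    [0,0,0]
  ]
}}

```text
t: 14.28
ee_pos: [478.5, 227.4, 36.8]
tool_rot: [[-0.96, 0.281, 0.0], [0.281, 0.96, 0.0], [-0.0, 0.0, -1.0]]
wrist_force: [1.0, 0.6, -0.3]
opening: 0.612
grasp_force: 35.0
```

Run:
```python
from h import *
mean(3); go(477.5,227.2,36)
im=camera("scene"); cv2.imwrite("pics/s4.png",cv2.resize(im[180:380,240:480],None,fx=3,fy=3)[:,:,::-1])
```

```text
F [ 0.24  0.35 -1.25] sd [0.53 0.37 0.48] T tool [ 0.023  0.011 -0.009] sd [0.027 0.026 0.046]
t 14.4333 pos [478.5 227.5  36.9] dp cm [ 0.09 -0.06  0.09] yaw y-axis 73.68 F [ 0.69 -0.11 -1.62] T [0.003 0.019 0.042] open 0.6078166663107191 gf 34.999681413173676
```

View pics/s4.png

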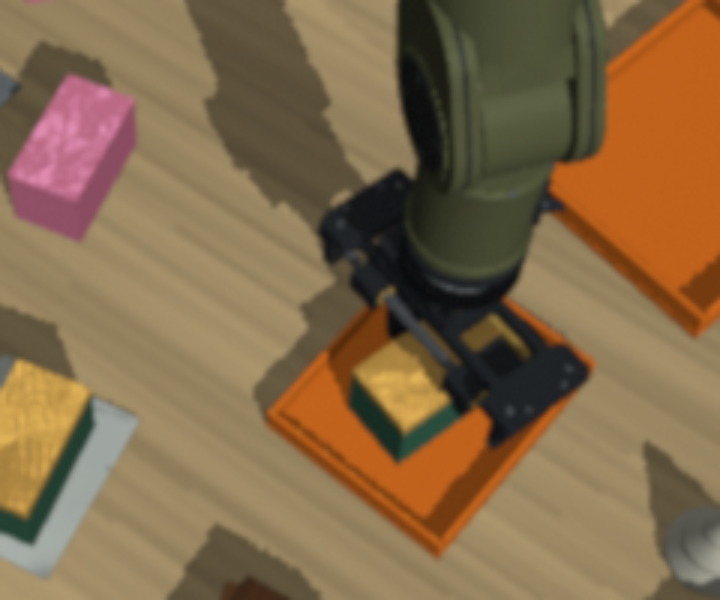

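The tin is in the small tray, about central at (405,395) in the crop. There is no contact force yet, so I lower it by small steps.

Emit:
{"method": "carry_out", "body": {
  "grip": [5,5,5,5],
  "dp": [
    [0,0,0.05],
    [0,0,0.1],
    [0,0,0.15],
    [0,0,0.15]
  ],
  "rotation": [
    [0,0,0],
    [0,0,0],
    [0,0,0],
    [0,0,0]
  ]
}}

```text
t: 14.82
ee_pos: [478.5, 227.5, 36.3]
tool_rot: [[-0.96, 0.281, 0.001], [0.281, 0.96, 0.0], [-0.001, 0.0, -1.0]]
wrist_force: [-1.8, -0.4, 9.0]
opening: 0.603
grasp_force: 35.0
```

Run:
```python
from h import *
mean(4); go(477.5,227.2,36)
```

```text
F [-1.75 -0.78  8.37] sd [0.23 0.58 0.63] T tool [0.324 0.278 0.007] sd [0.013 0.039 0.025]
t 15.0167 pos [478.5 227.5  36.3] dp cm [ 0.09 -0.06  0.03] yaw y-axis 73.69 F [-1.64 -0.21  7.86] T [-0.236  0.383 -0.019] open 0.6075638710283154 gf 35.00015079975128
```

It is on the floor at about 8 N. I ease off slightly, open, then rise.

Emit:
{"method": "carry_out", "body": {
  "grip": [5,5,5.6,6,6.5,7,7.6,8.2,8.6,8.6,8.6],
  "dp": [
    [0,0,-0.08],
    [0,0,-0.08],
    [0,0,-0.08],
    [0,0,-0.08],
    [0,0,-0.08],
    [0,0,-0.08],
    [0,0,-0.08],
    [0,0,-0.08],
    [0,0,-0.08],
    [0,0,-0.08],
    [0,0,-0.08]
  ],
  "rotation": [
    [0,0,0],
    [0,0,0],
    [0,0,0],
    [0,0,0],
    [0,0,0],
    [0,0,0],
    [0,0,0],
    [0,0,0],
    [0,0,0],
    [0,0,0],
    [0,0,0]
  ]
}}

```text
t: 15.93
ee_pos: [478.4, 227.4, 36.1]
tool_rot: [[-0.96, 0.281, 0.0], [0.281, 0.96, 0.0], [0.0, 0.0, -1.0]]
wrist_force: [-0.1, 0.1, -1.2]
opening: 0.974
grasp_force: 0.0
```

Emit:
{"method": "carry_out", "body": {
  "grip": [8.6,8.6,8.6,8.6,8.6,8.6,8.6,8.6,8.6,8.6,8.6],
  "dp": [
    [0,0,-0.5],
    [0,0,-1.5],
    [0,0,-3],
    [0,0,-5],
    [0,0,-7],
    [0,0,-9],
    [0,0,-11.5],
    [0,0,-14],
    [0,0,-16],
    [0,0,-17],
    [0,0,-17]
  ],
  "rotation": [
    [0,0,0],
    [0,0,0],
    [0,0,0],
    [0,0,0],
    [0,0,0],
    [0,0,0],
    [0,0,0],
    [0,0,0],
    [0,0,0],
    [0,0,0],
    [0,0,0]
  ]
}}

```text
t: 16.85
ee_pos: [479.6, 228.1, 208.8]
tool_rot: [[-0.96, 0.281, 0.004], [0.281, 0.96, 0.003], [-0.004, 0.004, -1.0]]
wrist_force: [-0.0, 0.1, -1.2]
opening: 0.975
grasp_force: 0.0
```

Run:
```python
from h import *
mean(4); go(477.5,227.2,36)
m=camera_model("wrist"); im=camera("wrist")
c=blob(im,(17,125,130),(32,255,255),(324,220)); print(rect("wrist",c,65,m))
im=camera("scene"); cv2.imwrite("pics/s5.png",cv2.resize(im[180:400,200:480],None,fx=2.5,fy=2.5)[:,:,::-1])
```

```text
F [-0.02  0.13 -0.01] sd [0.4  0.39 0.09] T tool [-0.014 -0.019  0.017] sd [0.007 0.027 0.037]
t 17.05 pos [477.6 226.9 205. ] dp cm [-0.    0.06 16.9 ] yaw y-axis 73.69 F [-0.03  0.03 -0.03] T [ 0.004 -0.014 -0.054] open 0.9743939549212365 gf 0.0
((480.82049560546875, 227.05531311035156), (55.19169998168945, 97.2181625366211), 73.69000244140625)
```

View pics/s5.png

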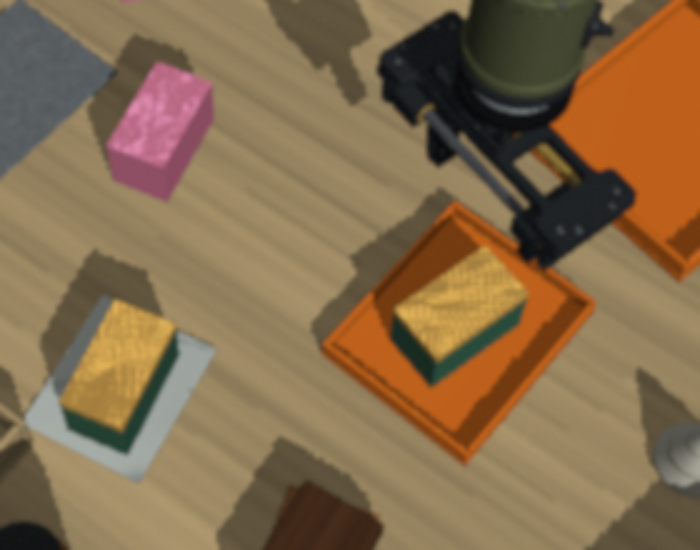

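The tin stands upright in the small tray at (460,310), 3 mm from the centre. The gripper is clear and the twin at (120,375) is untouched. The unloaded force reads 0.0 N, against about -1.2 N while carrying, which confirms the tin is empty. Handing in.

```bash
python3 -c "
from plant import *
print(job_done())"
```

```text
the job is handed in; nothing more can be done
None
```

The tin from the mat was empty (about 1.2 N carried, no shift in four rocks), so I set it upright in the smaller orange tray about 3 mm from its centre, let go, left the twin alone, and handed the job in at about 17 s; no verdict was shown.

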